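Lock slot of the cycler's service panel and hold the panel down

TASK

Take the orange slot key out of the blue parts tray (leave the green and white keys standing where they are), put its blade into the slot of the yellow quarter-turn lock on the thermal cycler's service panel, and turn the lock clockwise until its slot points at the two white marks, with the panel still standing up on its springs. Only then push the panel fully home against its frame with the key in the slot, and keep it there: finish still gripping the key and holding the panel down.

Things in the scene. Friction and masses are not known exactly. Their poses are not given: they have to be found in the camera images.
- key_grip (a point): Centre of the flat block handle of the orange slot key, which stands upright in the tray: handle 34 mm wide (own x), 14 mm thick (own y), 50 mm tall (z up), dark band at its top. The handle's underside starts 25 mm above the bench. Grasp it across the thin way from above. 60 g.
- key_tip (a point): Middle of the lower edge of the orange key's steel blade, 39 mm below the handle's centre, same axes. The blade is 26 mm wide (x), 5 mm thick (y) and 14 mm long, its lower edge rounded.
- key: The same orange key as a whole, 64 mm tall: origin at the middle of the blade's lower edge, axes as above. Its blade sits in a pocket 30 x 9 mm, so it must be lifted 15 mm to come free.
- hexkey_grip (a point): Green key standing upright in the tray: a flat block handle 34 x 14 x 50 mm (wide along its own x, thin along its own y, z up) with a thin hexagon bit below. The point is the centre of the handle. Not wanted.
- squarekey_grip (a point): White key standing upright in the tray: a flat block handle 34 x 14 x 50 mm (wide along its own x, thin along its own y, z up) with a thin square bit below. The point is the centre of the handle. Not wanted.
- tray: Blue open tray fixed to the bench, 220 (x) x 150 (y) mm, walls 30 mm high. Origin at the centre of its underside. A grey block, top 25 mm above the bench, runs along its x through the middle, with three pockets 62 mm apart; any key may stand in any pocket, wide side along x. Small loose fittings up to 16 mm high lie on both sides of the block.
- cycler: White bench-top thermal cycler fixed to the bench, 220 (x) x 250 (y) mm, its top rim 112 mm above the bench. Origin at the centre of its underside. The service panel fills the rim's opening.
- latch_slot (a point): Centre of the floor of the slot in the yellow lock in the middle of the panel; 128 mm above the bench with the panel up. The lock is a 49 mm disc, its top 16 mm above the panel; the slot is 10 mm deep, 7.5 mm wide and open at both ends. It runs along this point's own x (z up), which turns with the lock.
- latch (a joint): Angle of the lock, rad, growing clockwise seen from above; 0.1 to 0.7 at the start. At 1.571 the slot lies along the cycler's y axis and points at the two white marks on the panel, one on each side. It can be turned too far (stop at 2.0), resists with 0.05 N m and stays where it is left. The key has about 0.1 rad of play in the slot.
- panel (a joint): How far the grey service panel (150 x 168 mm, carrying the lock) is pushed down, m: 0 standing up on its springs 10 mm proud of the white rim, 0.010 fully home against the frame, flush with the rim. It starts to move at about 5 N and is fully home at about 12 N; it springs up when let go.
There are look-alikes about, which are no part of the job. There is more than one size of the key; the one meant has the size given above.

How it is judged:
By the outcome, as a careful person would: the job done as asked, in the order asked, and still so for the second after the job is handed in, while the arm keeps its last pose, push and grip.
It also fails if it takes over 45 s, if anything falls off the work surface, if the arm or the gripper's body presses on something with over 40 N, if the wrist force passes 120 N, or if a joint passes its speed limit or range.

ROBOT

A 6-joint arm with a two-finger parallel gripper is mounted at the origin on the work surface. World frame = base frame: x ahead of the robot, y to its left, z up, the work surface at z = 0. Lengths are in m, angles in rad, forces in N, time in s.
With the tool pointing down it reaches from about 0.35 to 0.775 m from the base axis. Payload 7.3 kg.
Tool frame: the origin (TCP) lies midway between the tips of the shut fingers; the grasp point (between the pads) lies 19 mm behind it (robot.grip_depth is the z of the grasp point in the tool frame, in m); z points along the fingers, y is the line along which they close (so a half turn about z gives the same grasp; the last joint's range is limited). The gripper opens to 92 mm and grips with 3 to 60 N. Pads are 19 mm wide; open, the fingers measure 130 mm over their backs; the gripper's body (75 mm by 190 mm) begins 47 mm behind the grasp point.
Start: joints at [0.957, 0.342, 1.524, -0, 1.275, -0.146], TCP at [0.237, 0.469, 0.193] pointing down, gripper open.
Joint ranges: [-2.53, 2.53], [-0.77, 2.02], [0.04, 2.7], [-1, 4.14], [0.28, 2.66], [-3.11, 3.11]. Speed limits (rad/s): [2.57, 2.57, 3.14, 3.14, 3.14, 3.14].

INTERFACE

Orientations are given as [roll, pitch, yaw] about the fixed x, y, z axes, in that order (R = Rz(yaw) Ry(pitch) Rx(roll)).
In Python, from cell import robot, viewer gives the robot as it stands.
- The arm moves only by the tool step_arm, never from a script. Its argument "increments" is a list of rows, each an object with "delta_pos": the shift along the tool's x, y, z in cm, a list of three; "dr": the turn, a rotation vector about the tool's x, y, z in degrees, a list of three; "fingers": the closure, from -1 (fully open) to 1 (shut), so that 0 is half open. In form: [{"delta_pos": [tx, ty, tz], "dr": [wx, wy, wz], "fingers": fingers}, ...]. A call has exactly 5 rows; each row is the pose to reach, as a shift and turn from the pose commanded when the call began, along the tool's axes at that moment; what a row does not reach only later rows make up. A row lasts 1/8 s, in which the tool goes at most 62.5 mm and 10.7 degrees, less where a joint would pass 70% of its speed; a pose out of reach is approached as far as the arm can. A call with a gripper value outside its range is refused whole. The fingers move at their own pace and stop on an object; "newtons" is the grip in N (left out, the last holds). Time passes only in rows, so rows that repeat a pose let the fingers close, or fill a call up. It gives the time, the measured TCP pose, the force, the opening and the grip force at its end, in the units of the state.
- robot.observe(): the state, without advancing time (a new reading comes with each control period).
- viewer.read_camera(name): name is "side" or "top" or "wrist"; returns the picture (384x512x3 uint8, red, green, blue); there is no depth.
- viewer.camera_params(name): a dict with "K" (3x3 intrinsics, pixels), "k1" (the pictures are not rectified: a ray, as slopes to the right and down, at radius r is drawn at 1 + k1 r^2 times it, then the intrinsics apply), "T" (4x4, takes a point from camera to world coordinates). Camera axes: x right, y down, z forward; pixel columns grow to the right and rows downward; lengths in m; the calibration is good to about 2 mm. A picture is of the moment at which its call begins: read the wrist's pose just before it. camera_params takes no time and is no camera call; for the wrist camera it gives the pose at the moment of the call.
- robot.hand_in(): hands the job in; it is judged then, once.
The state is a dict: "time": time; "qpos": joint angles; "qvel": joint speeds; "joint_efforts": joint torques, N m; "tool_pos": TCP position; "tool_rot": TCP orientation; "contact_force": force on the tool from outside, world axes, zero at the start; "torque": the same for the moment, N m; "opening": finger opening in m; "grip_force": force on a finger pad.
Only numpy, scipy, OpenCV 4.12 (cv2) and the standard library are available. Lean on these libraries where they do the work, as an engineer would, in place of code of your own. Each camera call takes 0.05 s, during which the arm holds its last target. There are 200 camera calls.

## Working session

There is one attempt and no reset: what is moved stays moved. The work goes in short steps, Python scripts to look and compute and a tool call to move; the robot and the scene stay as the last step left them, time stands still between calls to the robot, and variables do not carry over. Pictures are saved under pics/ and viewed, at most 10 in all, crops included, and the job is handed in when it is done.

Besides the shell and the picture viewer there is one more tool, called after "Call:" as name(argument=value, ...) on one line, values as JSON. step_arm: Moves the arm, as the interface text tells. Its arguments: {"type":"object","properties":{"increments":{"type":"array"},"newtons":{"type":"number"}},"required":["increments"]}

```bash
mkdir -p pics; python3 - <<'E'
from cell import robot, viewer
import cv2, numpy as np
for n in ("top","side"):
    cv2.imwrite(f"pics/{n}0.png", cv2.cvtColor(viewer.read_camera(n),cv2.COLOR_RGB2BGR))
    p=viewer.camera_params(n); print(n,np.round(p["K"],1).tolist(),p["k1"],np.round(p["T"],3).tolist())
a=cv2.imread("pics/top0.png");cv2.imwrite("pics/top0b.png",cv2.resize(a,(800,600),interpolation=cv2.INTER_CUBIC))
print(robot.observe(), robot.grip_depth)
E
```

```text
top [[415.7, 0.0, 258.5], [0.0, 415.7, 190.7], [0.0, 0.0, 1.0]] -0.13411078832912385 [[-0.002, -0.994, 0.109, 0.472], [-1.0, -0.001, -0.022, 0.024], [0.021, -0.109, -0.994, 1.043], [0.0, 0.0, 0.0, 1.0]]
side [[434.2, 0.0, 258.1], [0.0, 434.2, 199.8], [0.0, 0.0, 1.0]] -0.12156411579990026 [[0.986, -0.12, 0.118, 0.46], [-0.169, -0.703, 0.691, -0.673], [0.0, -0.701, -0.713, 0.824], [0.0, 0.0, 0.0, 1.0]]
{'time': 0.1, 'qpos': array([ 9.57023003e-01,  3.42649827e-01,  1.52493250e+00, -2.08673611e-05,
        1.27539265e+00, -1.46010617e-01]), 'qvel': array([ 0.00054904, -0.00252564, -0.00180593,  0.0011181 ,  0.00155903,
        0.00075789]), 'joint_efforts': array([ 8.08079312e-04, -4.32002378e+01, -2.44694924e+01,  7.17462623e-02,
        5.26014017e-02, -1.84325148e-05]), 'tool_pos': array([0.23646857, 0.46826732, 0.19281232]), 'tool_rot': array([-3.14022214e+00, -1.81373871e-04,  2.67383591e+00]), 'contact_force': array([-0.15525986, -0.53786059, -0.85732967]), 'torque': array([-0.00994814,  0.03953733, -0.0073993 ]), 'grip_force': 0.0, 'opening': 0.09188449465651886} -0.0188
```

View pics/top0b.png

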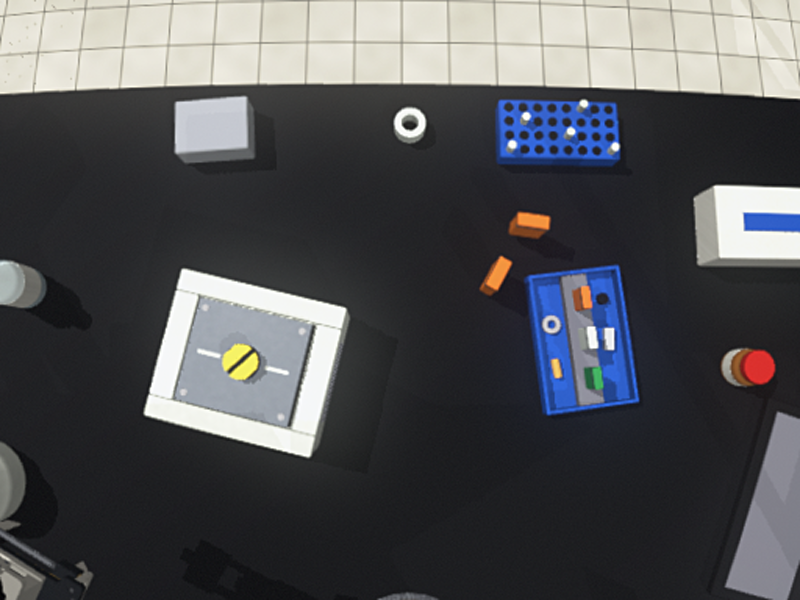

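View pics/side0.png

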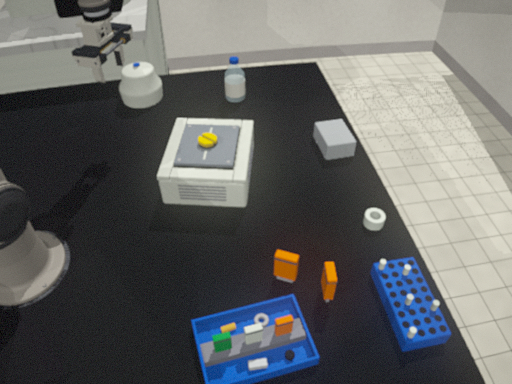

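The top view shows three orange blocks: one in the tray at (583,297), and two loose at (530,222) and (496,275) outside it. The slot key meant is the one in the tray, in the block's end pocket beside white (592,337) and green (594,377). The lock is at (240,362), with the slot about 54° short of the marks. Next I'll measure these and enlarge the key.

```bash
cat > h.py <<'E'
from cell import robot, viewer
import cv2, numpy as np
from scipy.spatial.transform import Rotation as R
def world(p,px,z):
    "pixel(s) -> world at height z"
    K=np.array(p["K"]);T=np.array(p["T"])
    d=np.array([p["k1"],0,0,0,0.])
    px=np.array(px,float).reshape(-1,2)
    s=(px-K[[0,1],2])/K[[0,1],[0,1]]
    u=s.copy()
    for _ in range(20): u=s/(1+p["k1"]*(u**2).sum(1,keepdims=True))
    r=np.c_[u,np.ones(len(u))]@T[:3,:3].T
    return T[:3,3]+r*((z-T[2,3])/r[:,2:])
def pix(p,P):
    T=np.array(p["T"]);c=(np.array(P).reshape(-1,3)-T[:3,3])@T[:3,:3]
    u=c[:,:2]/c[:,2:];u=u*(1+p["k1"]*(u**2).sum(1,keepdims=True))
    return u*np.diag(p["K"])[:2]+np.array(p["K"])[:2,2]
def crop(im,x0,y0,w,h,name,s):
    cv2.imwrite(name,cv2.resize(cv2.cvtColor(im[y0:y0+h,x0:x0+w],cv2.COLOR_RGB2BGR),None,fx=s,fy=s,interpolation=cv2.INTER_CUBIC))
E
python3 - <<'E'
from h import *
p=viewer.camera_params("top"); k=.64
for n,px,z in (("tray",[(527,268),(620,266),(638,403),(546,413)],.03),("cyc",[(183,269),(349,309),(311,457),(145,415)],.112),("lock",[(240,362),(228,373),(254,350)],.138),("marks",[(197,350),(290,372)],.122)):
    w=world(p,np.array(px)*k,z);print(n,np.round(w[:,:2],4).tolist(),np.round(w.mean(0),4),np.round(np.linalg.norm(np.diff(w,axis=0),axis=1),3))
crop(viewer.read_camera("top"),330,160,85,110,"pics/c1.png",5.4)
E
```

```text
tray [[0.6308, -0.1937], [0.6349, -0.3468], [0.4151, -0.3693], [0.4019, -0.2195]] [ 0.5206 -0.2823  0.03  ] [0.153 0.221 0.15 ]
cyc [[0.6161, 0.3274], [0.5577, 0.0833], [0.3471, 0.1362], [0.4038, 0.3777]] [0.4812 0.2312 0.112 ] [0.251 0.217 0.248]
lock [[0.4809, 0.2335], [0.4655, 0.2501], [0.4977, 0.214]] [0.4814 0.2325 0.138 ] [0.023 0.048]
marks [[0.4978, 0.2997], [0.4673, 0.1656]] [0.4825 0.2327 0.122 ] [0.138]
```

View pics/c1.png

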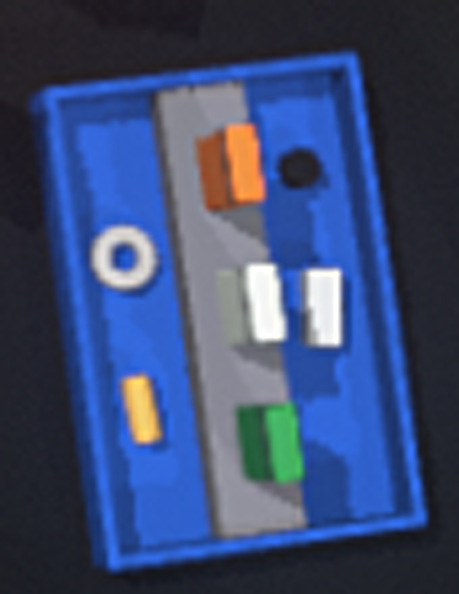

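The crop confirms it. The orange handle top is at crop (246,164), upright in the far pocket and clear of the white key at (264,300) and green key at (284,442). I'll check its size and plan the approach.

```bash
cat >> h.py <<'E'
def go(x,y,z,yaw_deg):
    "shift (cm) and turn (deg), in tool axes, to a tool-down pose"
    s=robot.observe(); A=R.from_euler("xyz",s["tool_rot"]); B=R.from_euler("xyz",[np.pi,0,np.radians(yaw_deg)])
    print("t",s["time"],"pos",s["tool_pos"].round(4),"yaw",np.degrees(s["tool_rot"]).round(2),"d",np.round(A.inv().apply(np.array([x,y,z])-s["tool_pos"])*100,2),"dr",np.round(np.degrees((A.inv()*B).as_rotvec()),2))
E
python3 - <<'E'
from h import *
p=viewer.camera_params("top")
w=world(p,np.array([(225,127),(256,122),(266,200),(236,206)])/5.4+[330,160]-.4,.075)
print(w.round(4),w.mean(0),np.linalg.norm(w[1]-w[2]),np.linalg.norm(w[0]-w[1]))
go(.575,-.275,.2,186)
E
```

```text
[[ 0.5961 -0.2658  0.075 ]
 [ 0.5984 -0.28    0.075 ]
 [ 0.5637 -0.2834  0.075 ]
 [ 0.5611 -0.2697  0.075 ]] [ 0.57983563 -0.27471709  0.075     ] 0.03485211168686223 0.014358818379958371
t 0.15 pos [0.2365 0.4683 0.1929] yaw [-1.7994e+02 -1.0000e-02  1.5320e+02] d [-63.73 -51.09  -0.66] dr [-6.00e-02 -3.00e-02 -3.28e+01]
```

Call:
step_arm(increments=[{"delta_pos": [-4.6, -3.7, 0], "dr": [0, 0, -7], "fingers": -1}, {"delta_pos": [-9.2, -7.4, 0], "dr": [0, 0, -14], "fingers": -1}, {"delta_pos": [-13.8, -11.1, 0], "dr": [0, 0, -21], "fingers": -1}, {"delta_pos": [-18.4, -14.8, 0], "dr": [0, 0, -28], "fingers": -1}, {"delta_pos": [-23, -18.4, 0], "dr": [0, 0, -32.8], "fingers": -1}])

```text
time: 0.78
tool_pos: [0.3594, 0.1989, 0.1934]
tool_rot: [3.141, 0.0, -3.033]
contact_force: [0.7, 0.5, -0.5]
opening: 0.092
grip_force: 0.0
```

```bash
python3 -c "
from h import *
go(.575,-.275,.2,186)"
```

```text
t 0.775 pos [0.3594 0.1989 0.1934] yaw [ 1.7999e+02  2.0000e-02 -1.7380e+02] d [-16.31 -49.45  -0.66] dr [0.01 0.02 0.2 ]
```

Call:
step_arm(increments=[{"delta_pos": [-1.7, -5.2, 0], "dr": [0, 0, 0], "fingers": -1}, {"delta_pos": [-3.4, -10.4, 0], "dr": [0, 0, 0], "fingers": -1}, {"delta_pos": [-5.1, -15.6, 0], "dr": [0, 0, 0], "fingers": -1}, {"delta_pos": [-6.8, -20.8, 0], "dr": [0, 0, 0], "fingers": -1}, {"delta_pos": [-8.5, -26, 0], "dr": [0, 0, 0], "fingers": -1}])

```text
time: 1.4
tool_pos: [0.4711, -0.0508, 0.1933]
tool_rot: [3.141, 0.0, -3.037]
contact_force: [0.3, 0.2, -0.2]
opening: 0.0918
grip_force: 0.0
```

Call:
step_arm(increments=[{"delta_pos": [-1.7, -5.2, 0], "dr": [0, 0, 0], "fingers": -1}, {"delta_pos": [-3.4, -10.4, 0], "dr": [0, 0, 0], "fingers": -1}, {"delta_pos": [-5.1, -15.6, 0], "dr": [0, 0, 0], "fingers": -1}, {"delta_pos": [-6.6, -20, 0], "dr": [0, 0, 0], "fingers": -1}, {"delta_pos": [-7.8, -23.4, -0.7], "dr": [0, 0, 0], "fingers": -1}])

```text
time: 2.02
tool_pos: [0.5727, -0.2753, 0.1992]
tool_rot: [3.14, -0.002, -3.038]
contact_force: [1.1, -0.2, -0.5]
opening: 0.0918
grip_force: 0.0
```

```bash
python3 - <<'E'
from h import *
p=viewer.camera_params("wrist"); im=viewer.read_camera("wrist")
print(p["k1"],np.array(p["K"]).round(1).tolist(),p["T"].round(3).tolist()); crop(im,0,0,512,384,"pics/w1.png",1.5)
go(.58,-.275,.038,186)
E
```

```text
0.00694233701147862 [[312.3, 0.0, 251.2], [0.0, 312.3, 188.8], [0.0, 0.0, 1.0]] [[-0.103, 0.957, 0.27, 0.499], [0.995, 0.099, 0.029, -0.283], [0.002, 0.271, -0.963, 0.391], [0.0, 0.0, 0.0, 1.0]]
t 2.075 pos [ 0.5741 -0.2793  0.2   ] yaw [-1.7987e+02  4.0000e-02 -1.7417e+02] d [-0.62  0.41 16.2 ] dr [-0.13  0.04 -0.17]
```

View pics/w1.png

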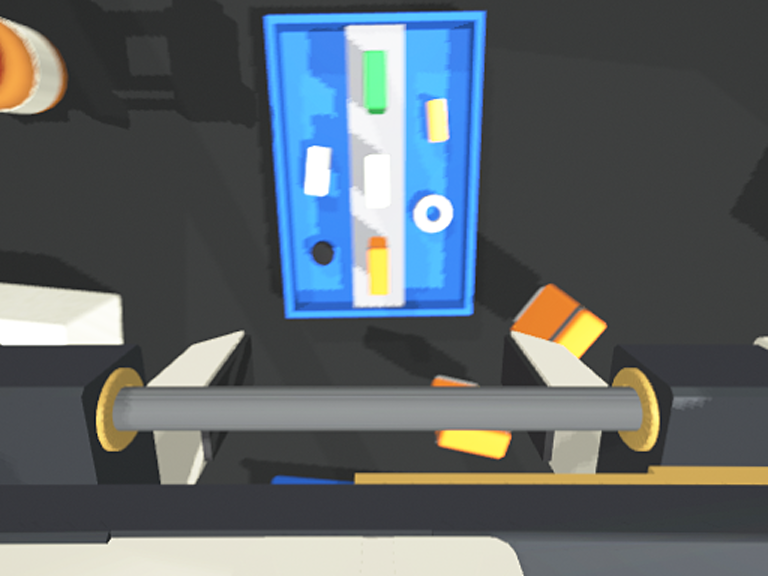

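The wrist view shows the tray from above. The orange key's top is at about (378,271), its corners near (368,249) and (388,294), aligned with the tray. The two loose orange keys are at (560,320) and (472,440).

```bash
python3 - <<'E'
from h import *
p=viewer.camera_params("wrist")
w=world(p,np.array([(368,249),(387,249),(388,294),(369,294),(265,14),(486,11),(472,316),(286,318)])/1.5,.075);print(w.round(4),w[:4].mean(0))
w=world(p,np.array([(265,14),(486,11),(472,316),(286,318)])/1.5,.03);print(w.round(4),w.mean(0));d=w[2]+w[3]-w[0]-w[1];print(np.degrees(np.arctan2(d[1],d[0])))
go(.58,-.275,.1,186)
E
```

```text
[[ 0.5657 -0.2866  0.075 ]
 [ 0.5644 -0.2736  0.075 ]
 [ 0.5965 -0.2694  0.075 ]
 [ 0.5979 -0.2828  0.075 ]
 [ 0.4284 -0.3621  0.075 ]
 [ 0.4135 -0.2299  0.075 ]
 [ 0.6068 -0.2078  0.075 ]
 [ 0.6219 -0.3403  0.075 ]] [ 0.5811093  -0.27806906  0.075     ]
[[ 0.4183 -0.3729  0.03  ]
 [ 0.4012 -0.2219  0.03  ]
 [ 0.622  -0.1966  0.03  ]
 [ 0.6392 -0.3479  0.03  ]] [ 0.52018149 -0.28482967  0.03      ]
6.491463781446
t 2.075 pos [ 0.5741 -0.2793  0.2   ] yaw [-1.7987e+02  4.0000e-02 -1.7417e+02] d [-0.62  0.39 10.  ] dr [-0.13  0.04 -0.17]
```

Call:
step_arm(increments=[{"delta_pos": [-0.7, 0.25, 4], "dr": [0, 0, -0.5], "fingers": -1}, {"delta_pos": [-0.7, 0.25, 8], "dr": [0, 0, -0.5], "fingers": -1}, {"delta_pos": [-0.7, 0.25, 12], "dr": [0, 0, -0.5], "fingers": -1}, {"delta_pos": [-0.7, 0.25, 15], "dr": [0, 0, -0.5], "fingers": -1}, {"delta_pos": [-0.7, 0.25, 16.2], "dr": [0, 0, -0.5], "fingers": -1}])

```text
time: 2.7
tool_pos: [0.5783, -0.2695, 0.0362]
tool_rot: [3.139, -0.003, -3.028]
contact_force: [0.3, 0.6, 0.6]
opening: 0.0916
grip_force: 0.0
```

Call:
step_arm(increments=[{"delta_pos": [0, 0, 0], "dr": [0, 0, 0], "fingers": -0.3}, {"delta_pos": [0, 0, 0], "dr": [0, 0, 0], "fingers": 0.1}, {"delta_pos": [0, 0, 0], "dr": [0, 0, 0], "fingers": 0.5}, {"delta_pos": [0, 0, 0], "dr": [0, 0, 0], "fingers": 0.8}, {"delta_pos": [0, 0, 0], "dr": [0, 0, 0], "fingers": 1}], newtons=20)

```text
time: 3.32
tool_pos: [0.5796, -0.2704, 0.0388]
tool_rot: [-3.141, 0.001, -3.028]
contact_force: [0.6, -0.3, 0.4]
opening: 0.0462
grip_force: 0.0
```

Call:
step_arm(increments=[{"delta_pos": [0, 0, 0], "dr": [0, 0, 0], "fingers": 1}, {"delta_pos": [0, 0, 0], "dr": [0, 0, 0], "fingers": 1}, {"delta_pos": [0, 0, 0], "dr": [0, 0, 0], "fingers": 1}, {"delta_pos": [0, 0, 0], "dr": [0, 0, 0], "fingers": 1}, {"delta_pos": [0, 0, 0], "dr": [0, 0, 0], "fingers": 1}], newtons=50)

```text
time: 3.95
tool_pos: [0.5795, -0.2703, 0.0384]
tool_rot: [3.141, 0.0, -3.028]
contact_force: [-1.0, 0.5, -0.1]
opening: 0.0125
grip_force: 50.0
```

Call:
step_arm(increments=[{"delta_pos": [0, 0, -0.5], "dr": [0, 0, 0], "fingers": 1}, {"delta_pos": [0, 0, -1.5], "dr": [0, 0, 0], "fingers": 1}, {"delta_pos": [0, 0, -3], "dr": [0, 0, 0], "fingers": 1}, {"delta_pos": [0, 0, -7], "dr": [0, 0, 0], "fingers": 1}, {"delta_pos": [0, 0, -12], "dr": [0, 0, 0], "fingers": 1}])

```text
time: 4.58
tool_pos: [0.579, -0.2701, 0.1598]
tool_rot: [3.141, -0.001, -3.028]
contact_force: [1.2, -0.9, -0.3]
opening: 0.0126
grip_force: 50.0
```

Call:
step_arm(increments=[{"delta_pos": [0, 0, -4], "dr": [0, 0, 0], "fingers": 1}, {"delta_pos": [0, 0, -8], "dr": [0, 0, 0], "fingers": 1}, {"delta_pos": [0, 0, -10], "dr": [0, 0, 0], "fingers": 1}, {"delta_pos": [0, 0, -10], "dr": [0, 0, 0], "fingers": 1}, {"delta_pos": [0, 0, -10], "dr": [0, 0, 0], "fingers": 1}])

```text
time: 5.2
tool_pos: [0.579, -0.2701, 0.2576]
tool_rot: [3.141, -0.001, -3.028]
contact_force: [-0.1, -0.1, -1.7]
opening: 0.012
grip_force: 50.0
```

```bash
python3 - <<'E'
from h import *
for n in("side","wrist","top"):
    np.save("pics/%s2.npy"%n,viewer.read_camera(n))
s=robot.observe();print(s["tool_pos"],s["tool_rot"],s["opening"],s["grip_force"],s["contact_force"])
T=s["tool_pos"]
p=viewer.camera_params("side");u,v=pix(p,T)[0];print(u,v, pix(viewer.camera_params("wrist"),T),pix(viewer.camera_params("top"),T))
x0,y0=int(u)-60,max(0,int(v)-60)
a=np.load("pics/side2.npy")[y0:y0+110,x0:x0+120];b=np.load("pics/wrist2.npy")
A=cv2.resize(a,(600,550),interpolation=cv2.INTER_CUBIC)
cv2.imwrite("pics/h1.png",A[:,:,::-1])
print(x0,y0)
E
```

```text
[ 0.57901585 -0.27010425  0.2570827 ] [ 3.14004876e+00 -1.84080816e-03 -3.02819484e+00] 0.012636450215034456 49.98621046543121 [-0.58835929  0.27248941 -1.41022668]
288.68998976283905 262.09191884153506 [[251.22611827 218.47290782]] [[400.38387957 180.03376986]]
228 202
```

View pics/h1.png

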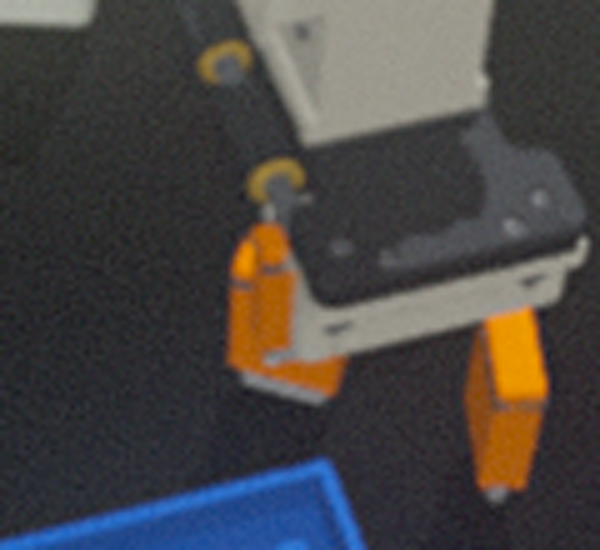

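The two orange blocks here are the loose keys on the bench, at (290,310) and (505,395). The gripper body hides the fingers. I'll check the tray and the wrist view together.

```bash
python3 - <<'E'
import numpy as np,cv2
a=np.load("pics/wrist2.npy");s=np.load("pics/side2.npy")[260:384,170:340]
t=np.zeros((600,800,3),np.uint8)
t[:,:]=0
t[:384,:512]=a
t[384:384+205,:281]=cv2.resize(s,(281,205))
# enlarged wrist centre
t[300:600,400:800]=cv2.resize(a[150:270,170:330],(400,300),interpolation=cv2.INTER_CUBIC)
cv2.imwrite("pics/h2.png",t[:,:,::-1])
E
```

```text
(no output)
```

View pics/h2.png

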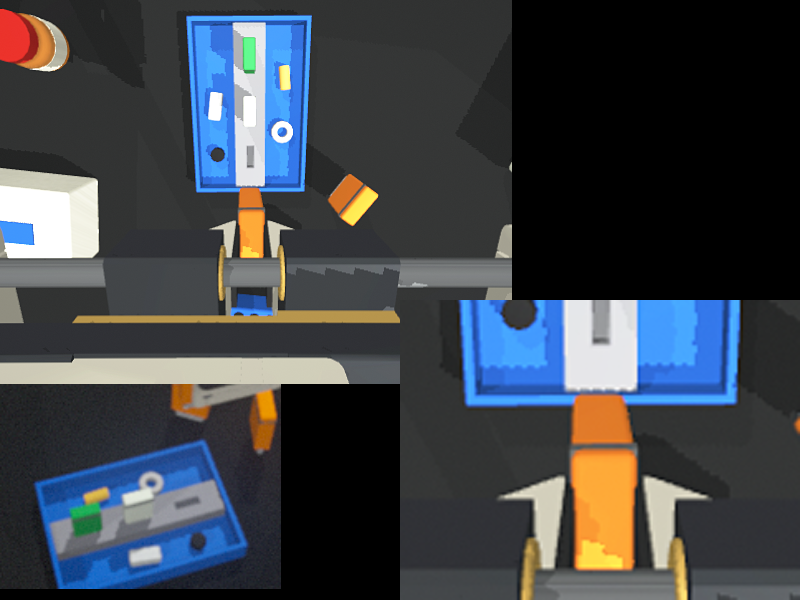

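The key is held between the pads (band edge at wrist (251,208), handle's lower edge at (250,189)) and its pocket is empty. Green and white still stand. Next I'll compare with the expected projection to find tilt and offset.

```bash
python3 - <<'E'
from h import *
p=viewer.camera_params("wrist");s=robot.observe();A=R.from_euler("xyz",s["tool_rot"])
f=lambda P:pix(p,s["tool_pos"]+A.apply(P))
# tool z down(+). key centre at z=-0.012-ish : TCP 0.0385 at grasp, centre at .05
print(f([[.017,-.007,-.0365],[.017,.007,-.0365],[.017,-.007,.0135],[.017,.007,.0135],[-.017,-.007,-.0365]]).round(1))
from scipy.optimize import least_squares
obs=np.array([(238,209.2),(264.8,208),(240,188.8),(260.4,188.8)])
def m(q):
    t,ox,oz=q
    P=np.array([[.017,-.007,-.025],[.017,.007,-.025],[.017,-.007,.025],[.017,.007,.025]])
    P=R.from_euler("y",t).apply(P)+[ox,0,-.0115+oz]
    return f(P)
r=least_squares(lambda q:(m(q)-obs)[:,1],[0,0,0]);print(r.x,m(r.x).round(1))
r=least_squares(lambda q:(m([q[0],q[1],0])-obs)[:,1],[0,0]);print(r.x,m([*r.x,0]).round(1))
go(.481,.2328,.24,132)
E
```

```text
[[238.  213.5]
 [264.5 213.5]
 [240.9 187.9]
 [261.5 187.9]
 [238.7 270.9]]
[-0.27370568  0.05067445 -0.15835255] [[-727.3  209.2]
 [1229.8  208. ]
 [ 209.5  188.8]
 [ 293.   188.8]]
[-0.06525846  0.00074908] [[238.  208.6]
 [264.4 208.6]
 [241.  188.8]
 [261.4 188.8]]
t 5.35 pos [ 0.579  -0.2701  0.2571] yaw [ 1.7991e+02 -1.1000e-01 -1.7350e+02] d [ 4.04 51.07  1.79] dr [ 3.00e-02 -1.40e-01  5.45e+01]
```

Call:
step_arm(increments=[{"delta_pos": [-0.1, 5.4, 0], "dr": [0, 0, 8], "fingers": 1}, {"delta_pos": [-0.3, 10.8, 0], "dr": [0, 0, 16], "fingers": 1}, {"delta_pos": [-0.4, 16.2, 0], "dr": [0, 0, 24], "fingers": 1}, {"delta_pos": [-0.5, 21.6, 0], "dr": [0, 0, 32], "fingers": 1}, {"delta_pos": [-0.7, 27, 0.5], "dr": [0, 0, 40], "fingers": 1}])

```text
time: 5.98
tool_pos: [0.5554, 0.0004, 0.2531]
tool_rot: [3.142, -0.0, 2.552]
contact_force: [0.3, 0.4, -1.8]
opening: 0.0123
grip_force: 50.0
```

```bash
python3 -c "
from h import *
go(.541,.166,.24,132)"
```

```text
t 5.975 pos [5.554e-01 4.000e-04 2.531e-01] yaw [ 1.8000e+02 -2.0000e-02  1.4622e+02] d [10.41 12.97  1.31] dr [-0.   -0.02 14.22]
```

Call:
step_arm(increments=[{"delta_pos": [3, 4, 0.3], "dr": [0, 0, 4], "fingers": 1}, {"delta_pos": [6, 7.6, 0.6], "dr": [0, 0, 8], "fingers": 1}, {"delta_pos": [8.8, 11, 1], "dr": [0, 0, 12], "fingers": 1}, {"delta_pos": [10.4, 12.6, 1.3], "dr": [0, 0, 14.2], "fingers": 1}, {"delta_pos": [10.4, 12.6, 1.3], "dr": [0, 0, 14.2], "fingers": 1}])

```text
time: 6.6
tool_pos: [0.5379, 0.1626, 0.2395]
tool_rot: [-3.14, -0.001, 2.312]
contact_force: [0.5, -0.7, -1.1]
opening: 0.0126
grip_force: 50.0
```

```bash
python3 - <<'E'
from h import *
viewer.read_camera("side");viewer.read_camera("side")
p=viewer.camera_params("wrist"); im=viewer.read_camera("wrist");np.save("pics/w3.npy",im)
print(pix(p,[[.481,.2328,.138]]))
crop(im,112,0,266,200,"pics/w3.png",3)
go(.481,.2328,.24,132)
E
```

```text
[[258.9691072  79.1250371]]
t 6.75 pos [0.5388 0.1603 0.2402] yaw [-1.7997e+02  1.0000e-02  1.3229e+02] d [9.25 0.6  0.02] dr [-0.03  0.01  0.29]
```

View pics/w3.png

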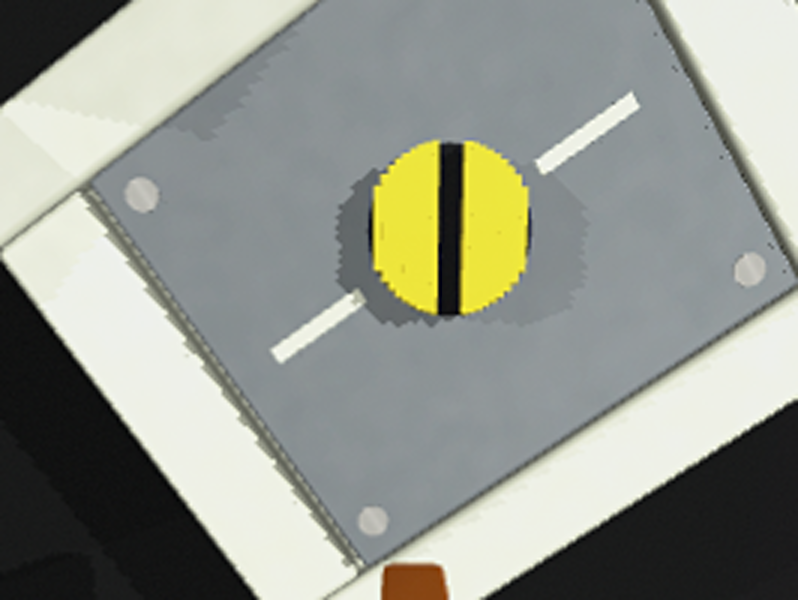

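The wrist view shows the lock disc centred at (450,228). The slot runs from (452,143) to (449,315) and the marks from (275,357) to (637,97). The key handle's lower edge is at (415,565).

```bash
python3 - <<'E'
from h import *
p=viewer.camera_params("wrist");q=lambda L:np.array(L)/3+[112,0]-.33
w=world(p,q([(452,143),(449,315),(450,228)]),.138);m=world(p,q([(277,356),(637,98)]),.122)
ang=lambda d:np.degrees(np.arctan2(d[1],d[0]))
print(w.round(4),m.round(4),m.mean(0),ang(w[0]-w[1]),ang(m[1]-m[0]))
s=robot.observe();A=R.from_euler("xyz",s["tool_rot"])
f=lambda P:pix(p,s["tool_pos"]+A.apply(P))
print("handle low exp",f([[.017,-.007,.0135],[.017,.007,.0135]]),"obs",q([(385,565),(444,565)]))
E
```

```text
[[0.4659 0.2535 0.138 ]
 [0.4977 0.2178 0.138 ]
 [0.4811 0.2362 0.138 ]] [[0.4658 0.1713 0.122 ]
 [0.4973 0.3021 0.122 ]] [0.48157633 0.23666955 0.122     ] 131.74243519154885 76.44734741657595
handle low exp [[242.20267263 187.38883487]
 [262.73702101 187.37937472]] obs [[240.00333333 188.00333333]
 [259.67       188.00333333]]
```

Call:
step_arm(increments=[{"delta_pos": [4, 0.4, 0], "dr": [0, 0, 0.5], "fingers": 1}, {"delta_pos": [8, 0.8, 0], "dr": [0, 0, 0.5], "fingers": 1}, {"delta_pos": [9.4, 0.8, 2], "dr": [0, 0, 0.5], "fingers": 1}, {"delta_pos": [9.4, 0.8, 5], "dr": [0, 0, 0.5], "fingers": 1}, {"delta_pos": [9.4, 0.8, 6.5], "dr": [0, 0, 0.5], "fingers": 1}])

```text
time: 7.38
tool_pos: [0.4811, 0.235, 0.1742]
tool_rot: [-3.14, -0.001, 2.299]
contact_force: [-0.4, -0.4, -1.2]
opening: 0.0128
grip_force: 50.0
```

Call:
step_arm(increments=[{"delta_pos": [0, 0, 0], "dr": [0, 0, 0], "fingers": 1}, {"delta_pos": [0, 0, 0], "dr": [0, 0, 0], "fingers": 1}, {"delta_pos": [0, 0, 0], "dr": [0, 0, 0], "fingers": 1}, {"delta_pos": [0, 0, 0], "dr": [0, 0, 0], "fingers": 1}, {"delta_pos": [0, 0, 0], "dr": [0, 0, 0], "fingers": 1}])

```text
time: 8.0
tool_pos: [0.4815, 0.2361, 0.1757]
tool_rot: [3.141, 0.0, 2.3]
contact_force: [-0.3, -0.6, -1.2]
opening: 0.0124
grip_force: 50.0
```

```bash
python3 - <<'E'
from h import *
p=viewer.camera_params("wrist"); im=viewer.read_camera("wrist")
crop(im,185,140,133,100,"pics/w4.png",6)
go(.4815,.2355,.175,131.7)
E
```

```text
t 8.05 pos [0.4814 0.2361 0.1756] yaw [1.7998e+02 1.0000e-02 1.3180e+02] d [-0.05 -0.03  0.06] dr [0.02 0.01 0.1 ]
```

View pics/w4.png

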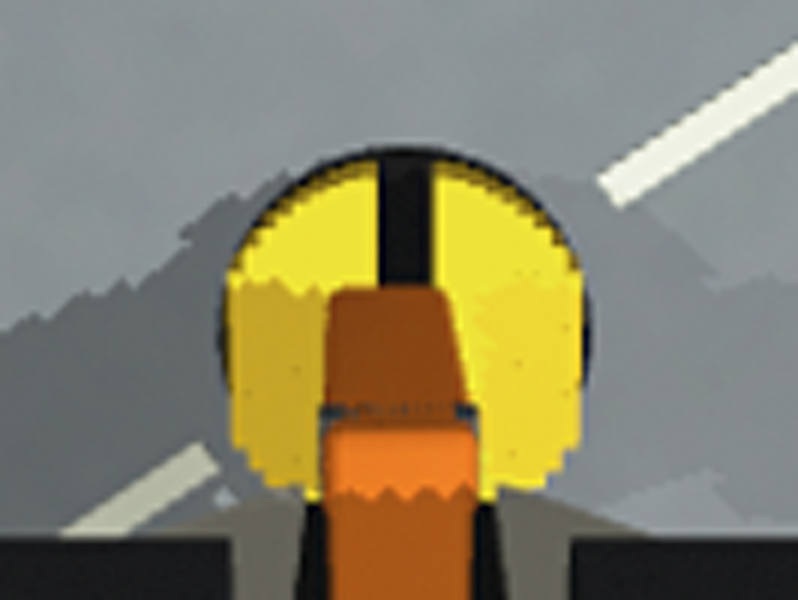

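The hover view shows the slot centred on column 405. The handle's underside centre is at 386 and its top at 401, so the key leans about 2° and sits about 2 mm off. I'll correct both and check numerically.

Call:
step_arm(increments=[{"delta_pos": [0, 0.19, 0], "dr": [-1.9, 0, 0], "fingers": 1}, {"delta_pos": [0, 0.19, 0], "dr": [-1.9, 0, 0], "fingers": 1}, {"delta_pos": [0, 0.19, 0], "dr": [-1.9, 0, 0], "fingers": 1}, {"delta_pos": [0, 0.19, 0], "dr": [-1.9, 0, 0], "fingers": 1}, {"delta_pos": [0, 0.19, 0], "dr": [-1.9, 0, 0], "fingers": 1}])

```text
time: 8.68
tool_pos: [0.4828, 0.2374, 0.1754]
tool_rot: [3.109, -0.0, 2.3]
contact_force: [0.1, -0.9, -0.5]
opening: 0.0123
grip_force: 50.0
```

```bash
python3 - <<'E'
from h import *
im=viewer.read_camera("wrist").astype(int)
r,g,b=im[...,0],im[...,1],im[...,2]
yel=(r>120)&(g>110)&(b<90); org=(r>90)&(g<r*.62)&(b<80)
for y in range(168,224,3):
    Y=np.where(yel[y])[0];Y=Y[(Y>190)&(Y<310)]; O=np.where(org[y])[0];O=O[(O>200)&(O<300)]
    g_=[(int(a),int(c)) for a,c in zip(Y[:-1],Y[1:]) if c-a>4]
    print(y,"yellow gap",g_,"orange",(O.min(),O.max()) if len(O) else None)
np.save("pics/w5.npy",im.astype(np.uint8)); s=robot.observe();print(s["tool_pos"],np.degrees(s["tool_rot"]))
crop(im.astype(np.uint8),185,140,133,100,"pics/w5.png",6)
E
```

```text
168 yellow gap [(242, 254)] orange None
171 yellow gap [(243, 253)] orange None
174 yellow gap [(243, 253)] orange None
177 yellow gap [(243, 253)] orange None
180 yellow gap [(243, 253)] orange None
183 yellow gap [(243, 253)] orange None
186 yellow gap [(243, 253)] orange None
189 yellow gap [(239, 259)] orange (np.int64(240), np.int64(258))
192 yellow gap [(238, 260)] orange (np.int64(240), np.int64(258))
195 yellow gap [(238, 260)] orange (np.int64(239), np.int64(259))
198 yellow gap [(238, 261)] orange (np.int64(239), np.int64(260))
201 yellow gap [(238, 262)] orange (np.int64(239), np.int64(260))
204 yellow gap [(238, 262)] orange (np.int64(239), np.int64(261))
207 yellow gap [(238, 264)] orange (np.int64(242), np.int64(260))
210 yellow gap [(237, 264)] orange (np.int64(241), np.int64(262))
213 yellow gap [(237, 242)] orange (np.int64(239), np.int64(263))
216 yellow gap [] orange (np.int64(239), np.int64(263))
219 yellow gap [(237, 242)] orange (np.int64(239), np.int64(263))
222 yellow gap [(228, 236), (245, 250)] orange (np.int64(239), np.int64(263))
[0.48281405 0.23736549 0.1753701 ] [ 1.78107001e+02 -8.27493237e-04  1.31802572e+02]
```

```bash
python3 - <<'E'
from h import *
p=viewer.camera_params("wrist")
u=np.array([.743,.669]) # tool y, world
z=.1754
for n,px,h in (("slot near",(248,170),.138),("slot",(248,186),.138),("handle under",(249,188.5),z-.0135),("handle top",(251.2,212),z+.0365)):
    w=world(p,px,h)[0];print(n,w.round(4),"y %.2f mm"%(1e3*w[:2]@u))
s=robot.observe();print("tcp",1e3*s["tool_pos"][:2]@u)
E
```

```text
slot near [0.4654 0.2538 0.138 ] y 515.60 mm
slot [0.4736 0.2445 0.138 ] y 515.51 mm
handle under [0.4706 0.2482 0.1619] y 515.68 mm
handle top [0.4696 0.2491 0.2119] y 515.55 mm
tcp 517.5283458506459
```

Call:
step_arm(increments=[{"delta_pos": [0, -0.02, 0.5], "dr": [0, 0, 0], "fingers": 1}, {"delta_pos": [0, -0.03, 0.9], "dr": [0, 0, 0], "fingers": 1}, {"delta_pos": [0, -0.04, 1.2], "dr": [0, 0, 0], "fingers": 1}, {"delta_pos": [0, -0.05, 1.5], "dr": [0, 0, 0], "fingers": 1}, {"delta_pos": [0, -0.05, 1.6], "dr": [0, 0, 0], "fingers": 1}])

```text
time: 9.35
tool_pos: [0.4827, 0.2373, 0.1592]
tool_rot: [3.109, -0.0, 2.3]
contact_force: [-0.1, -0.3, -1.2]
opening: 0.0126
grip_force: 50.0
```

```bash
python3 - <<'E'
from h import *
s=robot.observe();print(s["tool_pos"],s["contact_force"],s["torque"])
E
```

```text
[0.4827328  0.23731365 0.15918557] [-0.1276291  -0.27889139 -1.19640545] [-0.07138018 -0.00746297 -0.04290995]
```

Call:
step_arm(increments=[{"delta_pos": [0, -0.01, 0.25], "dr": [0, 0, 0], "fingers": 1}, {"delta_pos": [0, -0.01, 0.25], "dr": [0, -0.2, 6], "fingers": 1}, {"delta_pos": [0, -0.01, 0.25], "dr": [0, -0.4, 12], "fingers": 1}, {"delta_pos": [0, -0.01, 0.25], "dr": [0, -0.6, 18], "fingers": 1}, {"delta_pos": [0, -0.01, 0.25], "dr": [0, -0.8, 24], "fingers": 1}])

```text
time: 9.98
tool_pos: [0.4827, 0.2372, 0.1567]
tool_rot: [3.109, 0.0, 1.878]
contact_force: [0.0, -0.5, -1.0]
opening: 0.0128
grip_force: 50.0
```

```bash
python3 - <<'E'
from h import *
s=robot.observe();print(s["tool_pos"],np.degrees(s["tool_rot"]),s["contact_force"],s["torque"])
E
```

```text
[0.48272258 0.23721976 0.15673334] [1.78109495e+02 1.36930138e-02 1.07593486e+02] [ 0.02088143 -0.45628854 -0.97053902] [-0.10712686  0.00820544  0.01612607]
```

Call:
step_arm(increments=[{"delta_pos": [0, 0, 0], "dr": [0, -0.2, 7], "fingers": 1}, {"delta_pos": [0, 0, 0], "dr": [0, -0.5, 14], "fingers": 1}, {"delta_pos": [0, 0, 0], "dr": [0, -0.7, 21], "fingers": 1}, {"delta_pos": [0, 0, 0], "dr": [0, -0.9, 28], "fingers": 1}, {"delta_pos": [0, 0, 0], "dr": [0, -1.1, 33], "fingers": 1}])

```text
time: 10.6
tool_pos: [0.4828, 0.237, 0.1567]
tool_rot: [3.108, 0.001, 1.302]
contact_force: [0.1, -1.6, -1.9]
opening: 0.0118
grip_force: 50.0
```

```bash
python3 - <<'E'
from h import *
viewer.read_camera("side")
p=viewer.camera_params("wrist");im=viewer.read_camera("wrist");np.save("pics/w6.npy",im)
s=robot.observe();print(s["tool_pos"],np.degrees(s["tool_rot"]),s["contact_force"],s["torque"])
crop(im,175,100,160,120,"pics/w6.png",5)
E
```

```text
[0.48282065 0.23715447 0.15676531] [1.78088919e+02 2.97813732e-02 7.47402847e+01] [ 1.11789977 -0.95850527 -1.4164947 ] [-0.26803623 -0.0133036   0.03995531]
```

View pics/w6.png

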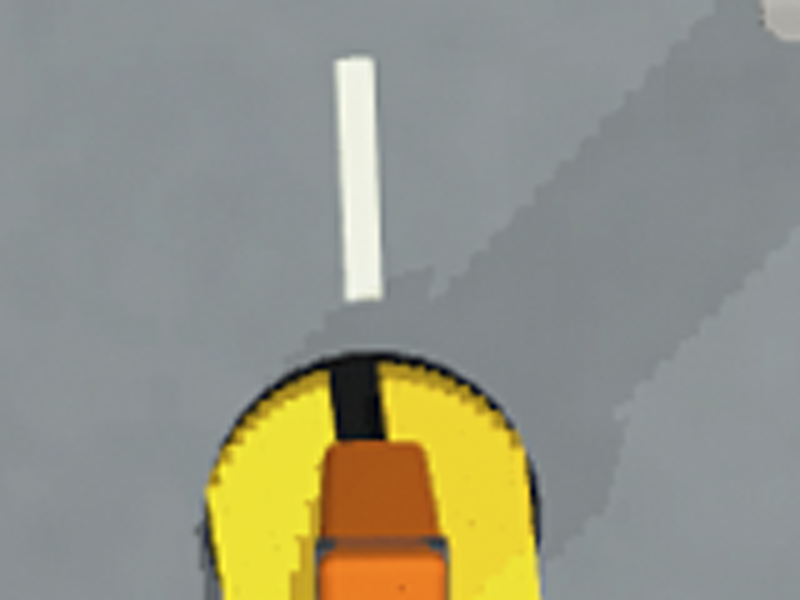

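The picture shows the mark from (355,58) to (364,300) and the slot from (355,367) to (361,440), so the slot still lags the tool. I'll compute the angles.

```bash
python3 - <<'E'
from h import *
p=viewer.camera_params("wrist");im=np.load("pics/w6.npy").astype(int)
r,g,b=im[...,0],im[...,1],im[...,2]
yel=(r>110)&(g>100)&(b<90); wh=im.min(2)>185
ang=lambda d:np.degrees(np.arctan2(d[1],d[0]))
gr=im.sum(2)
S=[];M=[]
for y in range(177,187):
    x=np.arange(235,260);wt=np.where(gr[y,x]<150,150-gr[y,x],0); S.append((float((x*wt).sum()/wt.sum()),y))
for y in range(114,158):
    x=np.arange(236,257);wt=np.clip(im[y,x].min(1)-165,0,40);M.append((float((x*wt).sum()/max(wt.sum(),1)),y))
for n,L,z in(("slot",S,.138),("mark",M,.122)):
    w=world(p,L,z)[:,:2];vx,vy,_,_=cv2.fitLine(w.astype(np.float32),cv2.DIST_HUBER,0,.001,.001).ravel();print(n,np.degrees(np.arctan2(vy,vx))%180,w[0],w[-1])
# slot from centre: centre est by tip of the visible + marks line
c=np.array([.481,.2362]);w=world(p,S,.138)[:,:2].mean(0);print(ang(w-c)); w=world(p,M,.122)[:,:2].mean(0);print(ang(w-c))
print(np.round(S,1).tolist())
E
```

```text
slot 82.61102 [0.48417694 0.25965573] [0.48362097 0.2530971 ]
mark 76.70181 [0.49593299 0.29973213] [0.48876168 0.26994787]
81.54099136505943
76.79918809290525
[[245.1, 177.0], [245.4, 178.0], [246.1, 179.0], [246.4, 180.0], [246.3, 181.0], [246.3, 182.0], [246.2, 183.0], [246.3, 184.0], [246.5, 185.0], [246.9, 186.0]]
```

Call:
step_arm(increments=[{"delta_pos": [0, 0, 0], "dr": [0, -0.05, 2], "fingers": 1}, {"delta_pos": [0, 0, 0], "dr": [0, -0.13, 4], "fingers": 1}, {"delta_pos": [0, 0, 0], "dr": [0, -0.13, 4], "fingers": 1}, {"delta_pos": [0, 0, 0], "dr": [0, -0.13, 4], "fingers": 1}, {"delta_pos": [0, 0, 0], "dr": [0, -0.13, 4], "fingers": 1}])

```text
time: 11.32
tool_pos: [0.4828, 0.2373, 0.1569]
tool_rot: [3.108, 0.0, 1.235]
contact_force: [0.8, -1.5, -2.1]
opening: 0.0126
grip_force: 49.9
```

```bash
cat > ang.py <<'E'
from h import *
p=viewer.camera_params("wrist");im=viewer.read_camera("wrist").astype(int)
gr=im.sum(2); A=[];B=[];M=[]
for y in range(174,188):
    row=np.interp(np.arange(225,275,.1),np.arange(512),np.minimum(im[y,:,0],235)); x=np.arange(225,275,.1)
    d=np.where(row<130)[0]; d=d[(x[d]>236)&(x[d]<258)]
    if len(d) and 6<x[d[-1]]-x[d[0]]<11.5: A.append((x[d[0]],y));B.append((x[d[-1]],y))
for y in range(100,160):
    x=np.arange(232,262);wt=np.clip(im[y,x].min(1)-165,0,40)
    if wt.sum()>150: M.append(((x*wt).sum()/wt.sum(),y))
for n,L,z in(("slotL",A,.138),("slotR",B,.138),("mark",M,.122)):
    w=world(p,L,z)[:,:2];vx,vy,_,_=cv2.fitLine(w.astype(np.float32),cv2.DIST_HUBER,0,.001,.001).ravel()
    c=w.mean(0)-[.4813,.2364];print(n,len(L),"dir",(np.degrees(np.arctan2(vy,vx))%180).round(2),"from centre",np.degrees(np.arctan2(c[1],c[0])).round(2))
s=robot.observe();print(s["tool_pos"],np.degrees(s["tool_rot"]),s["contact_force"],s["torque"],s["time"])
E
python3 ang.py
```

```text
slotL 12 dir 78.43 from centre 87.89
slotR 12 dir 77.52 from centre 68.26
mark 48 dir 76.38 from centre 76.7
[0.48276211 0.23734573 0.1568999 ] [1.78095945e+02 2.13222071e-03 7.07748387e+01] [ 0.48447631 -1.87757466 -3.05820938] [-0.33765495  0.01332791 -0.00502869] 11.375
```

Call:
step_arm(increments=[{"delta_pos": [0, 0, 0], "dr": [0, -0.05, 1.6], "fingers": 1}, {"delta_pos": [0, 0, 0], "dr": [0, -0.05, 1.6], "fingers": 1}, {"delta_pos": [0, 0, 0], "dr": [0, -0.05, 1.6], "fingers": 1}, {"delta_pos": [0, 0, 0], "dr": [0, -0.05, 1.6], "fingers": 1}, {"delta_pos": [0, 0, 0], "dr": [0, -0.05, 1.6], "fingers": 1}])

```text
time: 12.0
tool_pos: [0.4828, 0.2373, 0.1569]
tool_rot: [3.108, -0.0, 1.207]
contact_force: [0.2, -1.5, -2.1]
opening: 0.0124
grip_force: 49.9
```

```bash
python3 ang.py
```

```text
slotL 12 dir 76.82 from centre 86.27
slotR 12 dir 76.09 from centre 66.68
mark 47 dir 76.27 from centre 76.73
[0.48277995 0.23734401 0.15692073] [ 1.78094166e+02 -3.36863812e-03  6.91641052e+01] [ 1.04287595 -0.35386079 -2.52371197] [-0.35049961 -0.04591911  0.06154829] 12.05
```

The slot is at 76.4° and the marks at 76.4°, so they are aligned with the panel still up. Now I'll press straight down in stages.

Call:
step_arm(increments=[{"delta_pos": [0, -0.01, 0.2], "dr": [0, 0, 0], "fingers": 1}, {"delta_pos": [0, -0.01, 0.4], "dr": [0, 0, 0], "fingers": 1}, {"delta_pos": [0, -0.02, 0.6], "dr": [0, 0, 0], "fingers": 1}, {"delta_pos": [0, -0.03, 0.8], "dr": [0, 0, 0], "fingers": 1}, {"delta_pos": [0, -0.03, 1], "dr": [0, 0, 0], "fingers": 1}], newtons=60)

```text
time: 12.68
tool_pos: [0.4837, 0.2378, 0.1484]
tool_rot: [3.106, -0.002, 1.207]
contact_force: [-1.2, -0.7, 9.3]
opening: 0.0126
grip_force: 60.1
```

Call:
step_arm(increments=[{"delta_pos": [0, 0, 0.1], "dr": [0, 0, 0], "fingers": 1}, {"delta_pos": [0, -0.01, 0.2], "dr": [0, 0, 0], "fingers": 1}, {"delta_pos": [0, -0.01, 0.3], "dr": [0, 0, 0], "fingers": 1}, {"delta_pos": [0, -0.01, 0.35], "dr": [0, 0, 0], "fingers": 1}, {"delta_pos": [0, -0.01, 0.35], "dr": [0, 0, 0], "fingers": 1}], newtons=60)

```text
time: 13.3
tool_pos: [0.4839, 0.2378, 0.1453]
tool_rot: [3.106, -0.003, 1.207]
contact_force: [-1.2, -1.1, 11.1]
opening: 0.0124
grip_force: 60.1
```

```bash
python3 ang.py
```

```text
slotL 11 dir 76.85 from centre 84.04
slotR 11 dir 76.19 from centre 67.94
mark 46 dir 76.41 from centre 76.51
[0.48387228 0.2377863  0.14529851] [ 1.77930017e+02 -1.44484028e-01  6.91703013e+01] [-1.4095806  -0.84473127 10.81388606] [-0.3756578   0.30172567  0.09054029] 13.35
```

Call:
step_arm(increments=[{"delta_pos": [0, 0, 0.1], "dr": [0, 0, 0], "fingers": 1}, {"delta_pos": [0, 0, 0.2], "dr": [0, 0, 0], "fingers": 1}, {"delta_pos": [0, -0.01, 0.25], "dr": [0, 0, 0], "fingers": 1}, {"delta_pos": [0, -0.01, 0.25], "dr": [0, 0, 0], "fingers": 1}, {"delta_pos": [0, -0.01, 0.25], "dr": [0, 0, 0], "fingers": 1}], newtons=60)

```text
time: 13.98
tool_pos: [0.4848, 0.2381, 0.1446]
tool_rot: [3.103, -0.004, 1.207]
contact_force: [-2.5, -1.9, 22.1]
opening: 0.0123
grip_force: 60.5
```

Force jumped to 22 N with only 0.7 mm of travel, so the panel is on its stop. A last look to confirm.

```bash
python3 ang.py; python3 - <<'E'
from h import *
a=viewer.read_camera("wrist");b=viewer.read_camera("side")
t=np.zeros((600,800,3),np.uint8);t[:300,:400]=cv2.resize(a,(400,300));t[:300,400:]=cv2.resize(a[60:240,135:375],(400,300),interpolation=cv2.INTER_CUBIC)
t[300:,:400]=cv2.resize(b[90:210,130:290],(400,300),interpolation=cv2.INTER_CUBIC);t[300:,400:]=cv2.resize(b,(400,300))
cv2.imwrite("pics/end.png",t[:,:,::-1])
E
```

```text
slotL 10 dir 76.42 from centre 83.78
slotR 10 dir 74.39 from centre 68.0
mark 45 dir 76.36 from centre 76.48
[0.48472705 0.23806272 0.14456594] [177.78896382  -0.25427737  69.17052983] [-2.80574182 -1.69421591 19.96047097] [-0.4750802   0.62805302  0.04954282] 14.025
```

View pics/end.png

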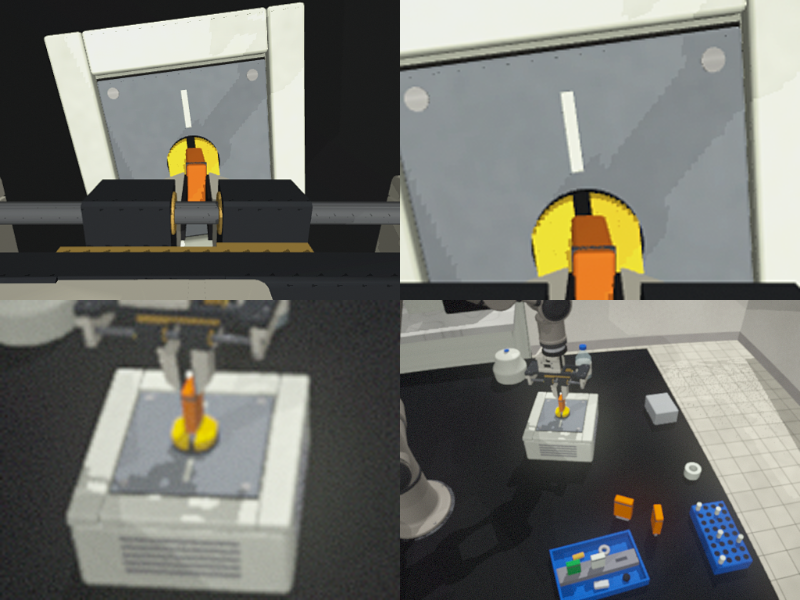

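The panel is flush with the rim. The slot lines up with the mark at (570,130), and the key is in the slot at (593,240). Green and white still stand in the tray. Handing in.

```bash
python3 -c "
from h import *
print(robot.hand_in())"
```

```text
the job is handed in; nothing more can be done
None
```

I handed the job in at about 14 s: the lock was turned to within about 1° of the white marks with the panel up, then the panel was pushed home, and the arm still grips the orange key and holds the panel down at about 20 N (no verdict was returned).

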